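Show the walnut sample to the colour camera

TASK

Draw the walnut (dark brown) sample up out of the rack and hold it in the air in front of the camera: its centre at the focus point (150 mm out from the lens, above the red ball of the gauge rod as the camera sees it), its brown face turned square to the lens, tilted to match the camera, and its top edge up and level in the picture. Finish while still holding it there, steady and gripped and touching nothing else; do not knock the camera or its gauge rod, leave the other samples standing in the rack and leave the other things on the table alone.

Things in the scene. Friction and masses are not known exactly. Their poses are not given: they have to be found in the camera images.
- walnut_center (a point): Centre of the walnut sample: dark-brown board 70 mm wide (its x), 10 thick (y), 100 high (z, up to the top edge), 40 to 90 g, upright in any one of the rack's four slots. Brown finish face on its -y side, white backing (2 mm) on +y. All samples in the rack show their finish roughly towards world -y, the camera's side.
- rack: Pale wooden rack, fixed, 100 (x) by 250 mm (y), origin at the centre of its underside. Four slots at its y = -93, -31, 31, 93 mm, each 12 mm wide, hold boards with their thickness along the rack's y, with low stops 3 mm off their side edges. Slot floor 8 mm above the table, ribs to 33 mm: a sample standing in it spans 8 to 108 mm.
- focus (a point): Focus point, in empty air 150 mm out from the lens on its axis, 200 to 275 mm above the table. Axes: y where the camera looks (roughly world +y, 15 to 35 degrees down), x level, z up in the picture. A 6 mm brass gauge rod under the lens ends in a red 14 mm ball 75 mm below this point (along -z). A sample shown properly has its axes parallel to these.
- lens (a point): Centre of the front glass of the camera's lens (barrel 48 mm in diameter), same axes as focus: the focus point is at +150 mm along its y.
- camera_head: Black camera head, 80 (x) by 80 (y) by 56 mm, in a fork on a fixed stand. Origin: its tilt pivot, 330 mm above the table, 75 mm behind the lens front; axes as focus. The tilt is stiff and stays as it is, but yields to a knock. The stand (base 160 x 160 mm, column 32 mm) is behind it, on its -y side.
- tape_mid (a point): Yellow tape measure standing on the table, 80 x 36 mm, 62 mm high; this point is half-way up. Leave it.
- channel_mid (a point): Aluminium U-channel offcut lying on the table, 200 mm along its y, 40 mm wide, 25 mm high; this point is half-way up. Leave it.
- mug_mid (a point): Blue mug, 80 mm in diameter, 90 mm high, handle on its +y side; this point is half-way up. Leave it.
- glue_mid (a point): White glue bottle with a red cap, 60 mm in diameter, 160 mm high; this point is half-way up. Leave it.
- grey_center (a point): Centre of the grey-painted sample: same size, axes and white back as the walnut one, in another slot of the rack. It stays there.
- green_center (a point): Centre of the green-painted sample: same size, axes and white back as the walnut one, in another slot of the rack. It stays there.
- blue_center (a point): Centre of the blue-painted sample: same size, axes and white back as the walnut one, in another slot of the rack. It stays there.
There are look-alikes about, which are no part of the job. Leave any orange look-alike of the part that bears walnut_center alone.

How it is judged:
On the way:
1. the walnut sample is gripped and clear above the rack (height (world z) of walnut_center above 0.1 m and contact force between the fingers and walnut above 0.5 N and contact force between walnut and rack below 0.1 N), for 0.2 s.
At the end, for the whole second after the job is handed in: The fingers hold the walnut sample at rest, centre within 20 mm of the focus, brown face to the lens, square and level within 0.15 rad, touching neither camera nor rack; focus point shifted under 12 mm, other samples under 15 mm, other things under 20 mm (distance between walnut_center and focus below 0.02 m and angle between the y axis of walnut_center and the y axis of focus, either way round below 0.15 rad and angle between the z axis of walnut_center and the z axis of focus, either way round below 0.15 rad and angle between walnut_center's own z axis and vertical below 1.2 rad and y of lens in the frame of walnut_center below -0.1 m and contact force between the fingers and walnut above 0.5 N and linear speed of walnut below 0.02 m/s and angular speed of walnut below 0.15 rad/s and contact force between walnut and camera_head below 0.1 N and contact force between walnut and rack below 0.1 N and height (world z) of walnut_center above 0.15 m and distance of each of grey_center, green_center, blue_center from where it was at the start of the episode below 0.015 m and distance of each of tape_mid, channel_mid, mug_mid, glue_mid from where it was at the start of the episode below 0.02 m and distance of focus from where it was at the start of the episode below 0.012 m); the arm keeps its last pose, push and grip.
It fails at once if another sample in the rack is disturbed (15 mm) (distance of any of grey_center, green_center, blue_center from where it was at the start of the episode above 0.015 m).
It fails at once if something else on the table is pushed (20 mm) (distance of any of tape_mid, channel_mid, mug_mid, glue_mid from where it was at the start of the episode above 0.02 m).
It fails at once if the camera is knocked (its focus point shifts 12 mm, or over 10 N on it) (distance of focus from where it was at the start of the episode above 0.012 m or contact force between anything else and camera_head above 10 N).
It also fails if it takes over 40 s, if anything falls off the work surface, if the arm or the gripper's body presses on something with over 40 N, if the wrist force passes 120 N, or if a joint passes its speed limit or range.

ROBOT

A 6-joint arm with a two-finger parallel gripper is mounted at the origin on the work surface. World frame = base frame: x ahead of the robot, y to its left, z up, the work surface at z = 0. Lengths are in m, angles in rad, forces in N, time in s.
With the tool pointing down it reaches from about 0.325 to 0.875 m from the base axis. Payload 4.4 kg.
Tool frame: the origin (TCP) lies between the finger pads; the fingertips stand 25 mm ahead of it and the grasp point (between the pads) lies 6 mm ahead of it (env.tip_reach is the distance from the TCP to the fingertips, in m); z points along the fingers, y is the line along which they close (so a half turn about z gives the same grasp; the last joint's range is limited). The gripper opens to 85 mm and grips with 20 to 120 N. Pads are 22 mm wide; open, the fingers measure 114 mm over their backs; the gripper's body (76 mm by 85 mm) begins 54 mm behind the grasp point. The pads swing forward as they close: fully open they stand 13 mm farther back than shut.
Start: joints at [0.963, 0.207, 1.542, -0, 1.393, -0.15], TCP at [0.254, 0.516, 0.256] pointing down, gripper open.
Joint ranges: [-2.73, 2.73], [-0.86, 2.22], [0.23, 2.46], [-1.11, 4.25], [0.08, 2.63], [-2.82, 2.82]. Speed limits (rad/s): [2.79, 2.79, 3.14, 3.14, 3.14, 3.14].

INTERFACE

Orientations are given as a unit quaternion [w, x, y, z].
In Python, from cell import telemetry, cams, ticket, env gives the robot as it stands.
- The arm moves only by the tool carry_out, never from a script. Its argument "steps" is a list of rows, each a list of 7 numbers: the shift along the tool's x, y, z in m, then the turn, a rotation vector about the tool's x, y, z in rad, then the gripper command: -1 is shut, 1 is fully open, values between are in proportion. A call has 1 to 5 rows; each row is the pose to reach, as a shift and turn from the pose commanded when the call began, along the tool's axes at that moment; what a row does not reach only later rows make up. A row lasts 1/10 s, in which the tool goes at most 50 mm and 8.59 degrees, less where a joint would pass 70% of its speed; a pose out of reach is approached as far as the arm can. A call with a gripper value outside its range is refused whole. The fingers move at their own pace and stop on an object; the grip force is fixed at half the most. Time passes only in rows, so rows that repeat a pose let the fingers close. It gives the time, the measured TCP pose, the force, the opening and the grip force at its end, in the units of the state.
- telemetry.read_state(): the state, without advancing time (a new reading comes with each control period).
- cams.grab_frame(name): name is "side" or "top" or "wrist"; returns a dict with "pixels" (400x640x3 uint8, red, green, blue), "vfov" (degrees; the focal length in pixels is half the picture's height over the tangent of half this angle, whatever the lens; pixels are square), "cx", "cy" (the principal point, pixels), "cam_to_world" (4x4, takes a point from camera to world coordinates). Camera axes: x right, y down, z forward; pixel columns grow to the right and rows downward; lengths in m; the calibration is good to about 2 mm. The wrist camera is an equidistant fisheye: a pixel r from the principal point sees the ray r / f radians off the axis. A picture is of the moment at which its call begins. There is no depth.
- ticket.finish_job(): hands the job in; it is judged then, once.
Trained networks look in a picture, given as the dict that the camera call returned (one of the last four; its "shot" number tells which), for a name from the list of things; names that differ only in an ending like _2 or _b are one class to them, and where a whole thing is asked for, a point or a joint stands for the part that bears it (a point fixed in the world has none). Each returns a list of dicts, best first, with "conf" (0 to 1); they miss things now and then, are a little off and sometimes report something else, mostly with a low value. They report only what shows in the picture. A call takes as long as a camera call. They do not tell look-alikes from the thing itself.
- cams.recognise(picture, target): "xyz" ([x, y, z] in m, in the coordinates of the camera as it stood for that picture, good to about 4 mm: the middle of the surface that is visible of it).
The state is a dict: "clock": time; "qpos": joint angles; "dq": joint speeds; "joint_efforts": joint torques, N m; "ee_pos": TCP position; "eef_rot": TCP orientation; "contact_force": force on the tool from outside, world axes, zero at the start; "wrist_torque": the same for the moment, N m; "width": finger opening in m; "gripper_force": force on a finger pad.
Only numpy, scipy, OpenCV 4.12 (cv2) and the standard library are available. Lean on these libraries where they do the work, as an engineer would, in place of code of your own. Each camera call takes 0.05 s, during which the arm holds its last target. There are 200 camera calls.

## Working session

There is one attempt and no reset: what is moved stays moved. The work goes in short steps, Python scripts to look and compute and a tool call to move; the robot and the scene stay as the last step left them, time stands still between calls to the robot, and variables do not carry over. Pictures are saved under pics/ and viewed, at most 10 in all, crops included, and the job is handed in when it is done.

Besides the shell and the picture viewer there is one more tool, called after "Emit:" as name([rows], argument=value, ...), one row to a line, values as JSON. carry_out: Moves the arm, as the interface text tells. Its arguments: {"type":"object","properties":{"steps":{"type":"array","items":{"type":"array","items":{"type":"number"}}}},"required":["steps"]}

```bash
ls; mkdir -p pics; cat > h.py <<'E'
import numpy as np, cv2
from cell import telemetry, cams, ticket, env
from scipy.spatial.transform import Rotation as R
def grab(n,save=None):
    p=cams.grab_frame(n)
    if save: cv2.imwrite(f'pics/{save}.png',p['pixels'][:,:,::-1])
    return p
def rec(p,t,k=3):
    M=np.array(p['cam_to_world'])
    return [(round(d['conf'],2),np.round(M[:3,:3]@np.array(d['xyz'])+M[:3,3],4)) for d in cams.recognise(p,t)[:k]]
def rays(p,uv):
    f=200/np.tan(np.radians(p['vfov'])/2);M=np.array(p['cam_to_world'])
    d=np.c_[(np.atleast_2d(uv)-[p['cx'],p['cy']])/f,np.ones(len(np.atleast_2d(uv)))]
    return M[:3,3],d@M[:3,:3].T
def proj(p,X):
    f=200/np.tan(np.radians(p['vfov'])/2);M=np.array(p['cam_to_world'])
    c=(np.atleast_2d(X)-M[:3,3])@M[:3,:3]
    return c[:,:2]/c[:,2:]*f+[p['cx'],p['cy']]
E
python3 - <<'E'
from h import *
np.set_printoptions(suppress=True)
for n in ['side','top']:
    p=grab(n,n+'0'); print(n,p['vfov'],np.round(p['cam_to_world'],3).tolist())
    for t in ['walnut_center','grey_center','green_center','blue_center','rack','lens','camera_head','focus','tape_mid','channel_mid','mug_mid','glue_mid']:
        print(t,rec(p,t))
p=grab('wrist','wrist0')
for t in ['walnut_center','rack','camera_head','lens']: print('wrist',t,rec(p,t))
s=telemetry.read_state();print(s['ee_pos'],s['eef_rot'],s['clock'])
E
```

```text
pics
side 49.76562861034168 [[-0.986, -0.082, 0.148, 0.4], [-0.169, 0.526, -0.833, 1.281], [-0.01, -0.846, -0.532, 1.034], [0.0, 0.0, 0.0, 1.0]]
walnut_center [(0.86, array([0.5375, 0.2078, 0.0836])), (0.8, array([0.5773, 0.0225, 0.0706])), (0.65, array([0.549 , 0.2635, 0.0835]))]
grey_center [(0.86, array([0.5248, 0.1484, 0.0846])), (0.35, array([ 0.4891, -0.3846,  0.3329]))]
green_center [(0.61, array([0.5505, 0.2673, 0.0814]))]
blue_center [(0.69, array([0.5683, 0.3278, 0.0744]))]
rack [(0.91, array([0.5345, 0.3206, 0.0099])), (0.45, array([ 0.4925, -0.3829,  0.3358]))]
lens [(0.75, array([ 0.4876, -0.3861,  0.3342])), (0.58, array([0.5496, 0.2664, 0.0824]))]
camera_head [(0.76, array([ 0.4923, -0.3872,  0.337 ]))]
focus [(0.83, array([ 0.4898, -0.3837,  0.3371]))]
tape_mid [(0.65, array([ 0.7208, -0.0666,  0.0516]))]
channel_mid [(0.57, array([0.7682, 0.1574, 0.01  ]))]
mug_mid [(0.59, array([0.5882, 0.491 , 0.0576]))]
glue_mid [(0.62, array([ 0.6992, -0.2741,  0.0814]))]
top 52.494859871143305 [[0.005, -0.986, 0.168, 0.396], [-1.0, -0.006, -0.002, 0.033], [0.003, -0.168, -0.986,
[... 367 characters left out ...]
 0.0074])), (0.75, array([0.5699, 0.3211, 0.0913]))]
lens [(0.75, array([ 0.4949, -0.3914,  0.3495]))]
camera_head [(0.85, array([ 0.491 , -0.3967,  0.3511]))]
focus [(0.73, array([ 0.4933, -0.3987,  0.3497]))]
tape_mid [(0.73, array([ 0.7229, -0.0869,  0.0605]))]
channel_mid [(0.72, array([0.7683, 0.1434, 0.005 ])), (0.7, array([0.5572, 0.2585, 0.0968]))]
mug_mid [(0.61, array([0.591 , 0.4726, 0.035 ])), (0.52, array([0.5484, 0.2289, 0.0124]))]
glue_mid [(0.81, array([ 0.6924, -0.2778,  0.1037]))]
wrist walnut_center []
wrist rack [(0.45, array([0.4702, 0.1343, 0.0089]))]
wrist camera_head []
wrist lens []
[0.25413663 0.51581823 0.25632693] [0.00001005 0.22688599 0.97392132 0.0000464 ] 1.55
```

View pics/side0.png

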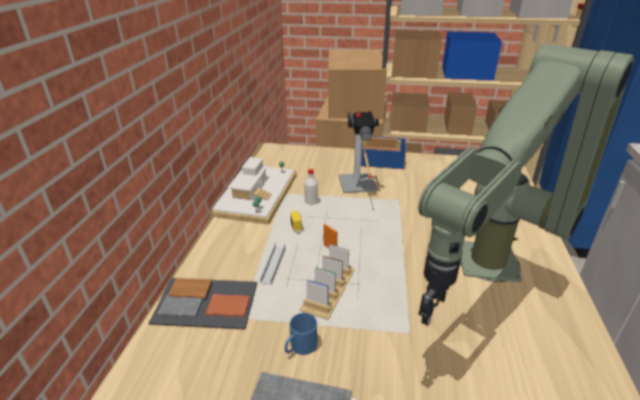

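View pics/top0.png

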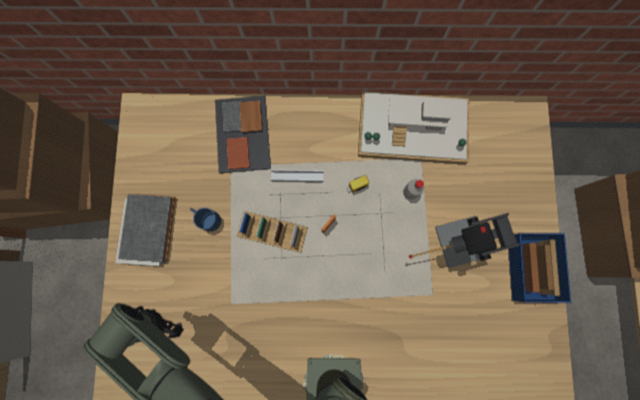

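```bash
python3 - <<'E'
import cv2,numpy as np
t=cv2.imread('pics/top0.png');s=cv2.imread('pics/side0.png')
a=cv2.resize(t[205:275,400:530],None,fx=6,fy=6,interpolation=cv2.INTER_CUBIC)[:, :780]
b=cv2.resize(t[205:260,230:310],None,fx=3,fy=3,interpolation=cv2.INTER_CUBIC)
c=cv2.resize(s[105:215,330:410],None,fx=3,fy=3,interpolation=cv2.INTER_CUBIC)[:180*2]
out=np.zeros((590,780,3),np.uint8);out[:420]=a;out[425:590,:240]=b
cv2.imwrite('pics/c1.png',out)
cv2.imwrite('pics/c2.png',np.hstack([cv2.resize(s[105:215,330:410],(400,550),interpolation=cv2.INTER_CUBIC),cv2.resize(s[215:325,290:370],(400,550),interpolation=cv2.INTER_CUBIC)]))
E
```

```text
(no output)
```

View pics/c1.png

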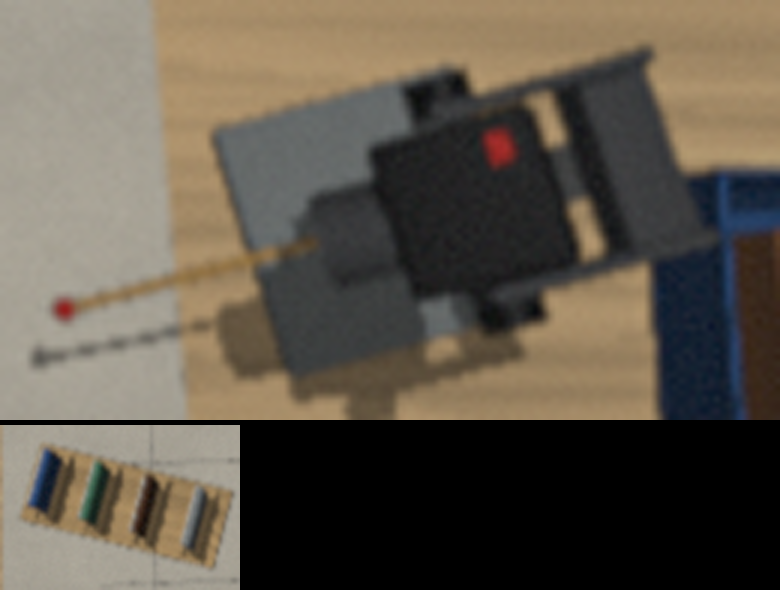

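View pics/c2.png

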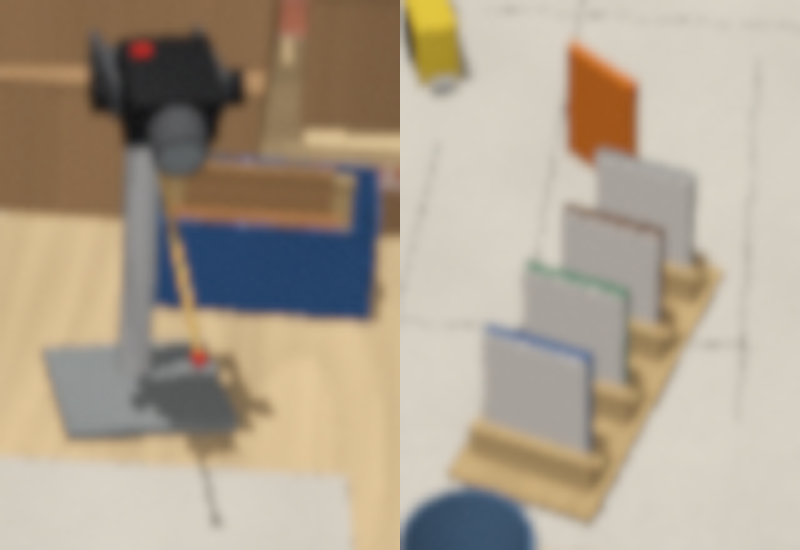

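Side view: the rack has blue, green, walnut and grey boards, far to near the mug reversed, and walnut is in the second slot from the camera. The orange look-alike stands alone at about (330,237). The ball is at about (370,176) in the side view and (411,257) in the top view. The rack and the camera are both yawed by about 14°.

```bash
cat > fit.py <<'E'
from h import *
from scipy.optimize import least_squares
def Rf(yaw,t): return R.from_euler('ZX',[yaw,-t]).as_matrix()
def grip(M,pos): # tool pose for a board pose (tool y=board y, z=-board z)
    T=M@np.diag([-1,1,-1]); return T,pos+0.024*M[:,2]-0.006*T[:,2]
def delta(T,p):
    s=telemetry.read_state();q=s['eef_rot'];R0=R.from_quat([q[1],q[2],q[3],q[0]]).as_matrix()
    return np.round(R0.T@(p-np.array(s['ee_pos'])),4),np.round(R.from_matrix(R0.T@T).as_rotvec(),4)
E
python3 - <<'E'
from fit import *
np.set_printoptions(suppress=True,precision=4)
t=grab('top');s=grab('side')
T=lambda x,y:np.array([x/6+400,y/6+205]); S=lambda x,y:np.array([x/5+330,y/5+105])
obs=[(t,T(64,310),[0,.225,-.075],2),(s,S(200,357),[0,.225,-.075],2),(t,T(473,199),[0,0,0],1),(s,S(166,78),[0,0,0],1),(s,S(180,142),[0,.075,0],1)]
def res(v):
    M=Rf(v[2],v[3]);P=np.array([v[0],v[1],.33])
    return np.concatenate([w*(proj(p,P+M@np.array(o))[0]-uv) for p,uv,o,w in obs])
r=least_squares(res,[.49,-.4,.25,.4]);print(r.x,res(r.x))
M=Rf(*r.x[2:]);F=np.array([*r.x[:2],.33])+M@[0,.225,0];print('F',F,'ball',F-.075*M[:,2])
U=lambda x,y:np.array([x/3+230,y/3+205])
ro=[(U(42,20),[.05,.125]),(U(20,95),[-.05,.125]),(U(233,65),[.05,-.125]),(U(212,142),[-.05,-.125])]
bo=[(U(*a),y) for a,y in [((45+6,28),.093),((147+6,53),-.031)]]
def rr(v):
    c,sn=np.cos(v[2]),np.sin(v[2]);return np.concatenate([proj(t,[v[0]+c*a-sn*b,v[1]+sn*a+c*b,.008])[0]-uv for uv,(a,b) in ro])
q=least_squares(rr,[.55,.23,-.24]);print('rack',q.x,rr(q.x))
c,sn=np.cos(q.x[2]),np.sin(q.x[2])
for y in(-.093,-.031,.031,.093):print(q.x[0]-sn*y,q.x[1]+c*y)
Tg,p=grip(Rf(q.x[2],0),np.array([q.x[0]+sn*.031,q.x[1]-c*.031,.058]));print(p,delta(Tg,p+[0,0,.15]))
E
```

```text
[ 0.4987 -0.4221  0.2774  0.4017] [ 0.0349  0.5744 -0.6965 -0.9253  0.6228  0.3366 -0.4402  2.0058 -0.2262
  2.4014]
F [ 0.4419 -0.223   0.242 ] ball [ 0.45   -0.2512  0.173 ]
rack [ 0.5474  0.2299 -0.2325] [-0.4548 -0.5682 -0.32    0.1692  0.155  -0.0184  0.6123  0.3805]
0.5260177214295586 0.139375264477682
0.540302117981617 0.19970731247162585
0.5545865145336755 0.2600393604655697
0.5688709110857338 0.3203714084595135
[0.5403 0.1997 0.088 ] (array([-0.3964, -0.157 ,  0.0183]), array([ 0.    , -0.    , -0.2253]))
```

Emit:
carry_out([
  [-0.046, -0.018, 0.002, 0, 0, -0.026, 0.06],
  [-0.092, -0.036, 0.004, 0, 0, -0.052, 0.06],
  [-0.138, -0.054, 0.006, 0, 0, -0.078, 0.06],
  [-0.184, -0.073, 0.009, 0, 0, -0.105, 0.06],
  [-0.23, -0.091, 0.011, 0, 0, -0.131, 0.06],
])

```text
clock: 2.15
ee_pos: [0.4212, 0.331, 0.2453]
eef_rot: [0.0, 0.162, 0.987, 0.0]
contact_force: [0.4, 1.7, 0.1]
width: 0.0454
gripper_force: 0.0
```

Emit:
carry_out([
  [-0.046, -0.0, 0.002, 0, 0, -0.026, 0.06],
  [-0.092, -0.0, 0.004, 0, 0, -0.052, 0.06],
  [-0.13, -0.01, 0.006, 0, 0, -0.078, 0.06],
  [-0.154, -0.05, 0.007, 0, 0, -0.094, 0.06],
  [-0.154, -0.05, 0.007, 0, 0, -0.094, 0.06],
])

```text
clock: 2.65
ee_pos: [0.552, 0.2307, 0.2375]
eef_rot: [-0.0, 0.119, 0.993, -0.001]
contact_force: [-0.3, -0.2, 0.6]
width: 0.0453
gripper_force: 0.0
```

```bash
cat > b.py <<'E'
from fit import *
np.set_printoptions(suppress=True,precision=4)
Tg,p=grip(Rf(-.2325,0),np.array([.5403,.1997,.058]))
s=telemetry.read_state();print(s['ee_pos'],s['qpos'],s['width'],s['clock']);print(delta(Tg,p+[0,0,.15]))
w=grab('wrist','w1')
for n in['walnut_center','grey_center','green_center','blue_center']:print(n,rec(w,n))
E
python3 b.py
```

```text
[0.552  0.2307 0.2375] [ 0.2526  0.2715  1.5015 -0.0026  1.37   -1.0788] 0.045344253720445496 2.65
(array([ 0.004 , -0.0329, -0.0004]), array([-0.0029,  0.    , -0.0064]))
walnut_center [(0.89, array([0.5335, 0.2094, 0.1107])), (0.83, array([0.5644, 0.0331, 0.0681])), (0.57, array([ 0.6951, -0.2683,  0.0793]))]
grey_center [(0.81, array([0.5195, 0.15  , 0.0844])), (0.64, array([0.5409, 0.2359, 0.0079]))]
green_center [(0.68, array([0.5512, 0.2646, 0.1123]))]
blue_center [(0.78, array([0.5631, 0.3238, 0.0868])), (0.51, array([0.521 , 0.1518, 0.0891]))]
```

View pics/w1.png

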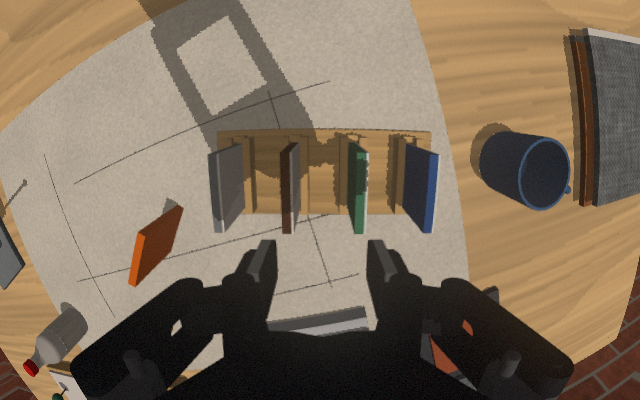

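Wrist view: the walnut board is at columns 281–299 and rows 142–233, between grey (left) and green (right). I'll overlay the modelled board to check the alignment.

```bash
cat > ov.py <<'E'
from fit import *
def fish(p,X):
    f=200/np.tan(np.radians(p['vfov'])/2);M=np.array(p['cam_to_world'])
    c=(np.atleast_2d(X)-M[:3,3])@M[:3,:3];r=np.hypot(c[:,0],c[:,1]);th=np.arctan2(r,c[:,2])
    return c[:,:2]/r[:,None]*(f*th)[:,None]+[p['cx'],p['cy']]
def box(c,M): return np.array([c+M@(np.array([x,y,z])) for z in(.05,-.05) for x,y in[(-.035,-.005),(.035,-.005),(.035,.005),(-.035,.005)]])
def draw(im,uv,s,o,col):
    uv=((uv-o+.5)*s).astype(int)
    for a,b in [(0,1),(1,2),(2,3),(3,0),(4,5),(5,6),(6,7),(7,4),(0,4),(1,5),(2,6),(3,7)]: cv2.line(im,tuple(map(int,uv[a])),tuple(map(int,uv[b])),col,1)
E
python3 - <<'E'
from ov import *
w=grab('wrist');t=grab('top');s=grab('side')
ims=[]
for p,o,sz,sc,pf in[(w,(200,110),(260,140),3,fish),(t,(235,205),(80,55),5,proj),(s,(290,240),(70,55),5,proj)]:
    im=p['pixels'][o[1]:o[1]+sz[1],o[0]:o[0]+sz[0],::-1];im=cv2.resize(im,None,fx=sc,fy=sc,interpolation=cv2.INTER_CUBIC)
    for y in(-.093,-.031,.031,.093):
        c=np.array([.5474+np.sin(.2325)*y,.2299+np.cos(.2325)*y,.058]);draw(im,pf(p,box(c,Rf(-.2325,0))),sc,np.array(o),(0,255,255))
    ims.append(im)
out=np.zeros((420,780,3),np.uint8);out=ims[0]
out2=np.zeros((275,780,3),np.uint8);out2[:,:400]=ims[1][:275];out2[:,405:755]=ims[2]
cv2.imwrite('pics/ov1.png',cv2.resize(np.vstack([out,out2]),None,fx=.86,fy=.86,interpolation=cv2.INTER_AREA))
E
```

```text
(no output)
```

View pics/ov1.png

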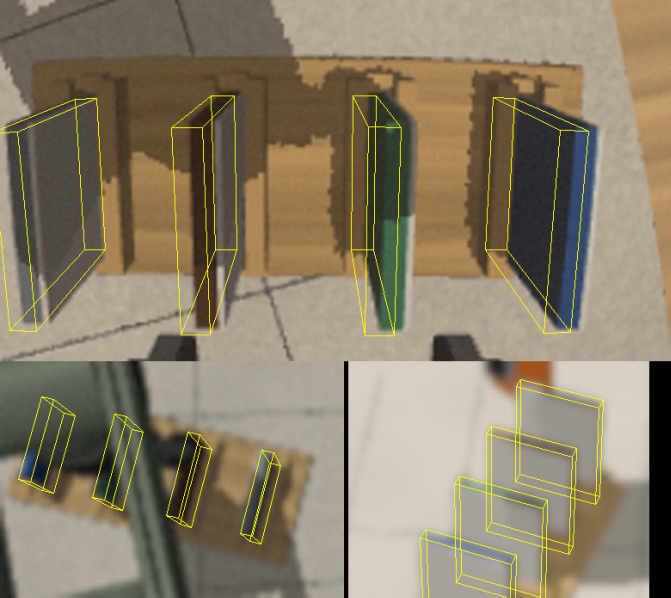

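Emit:
carry_out([
  [0.007, -0.03, 0, -0.003, 0, -0.006, 0.06],
  [0.007, -0.03, 0.03, -0.003, 0, -0.006, 0.06],
  [0.007, -0.03, 0.065, -0.003, 0, -0.006, 0.06],
  [0.007, -0.03, 0.095, -0.003, 0, -0.006, 0.06],
  [0.007, -0.03, 0.095, -0.003, 0, -0.006, 0.06],
])

```text
clock: 3.55
ee_pos: [0.532, 0.208, 0.1384]
eef_rot: [-0.005, 0.113, 0.994, -0.0]
contact_force: [-0.1, 0.8, -1.1]
width: 0.0452
gripper_force: 0.0
```

```bash
python3 - <<'E'
from ov import *
s=telemetry.read_state();print(s['ee_pos'],s['eef_rot'])
w=grab('wrist','w2')
for n in['walnut_center','grey_center','green_center']:print(n,rec(w,n))
im=w['pixels'][:,:,::-1].copy()
for y in(-.031,.031):
    c=np.array([.5474+np.sin(.2325)*y,.2299+np.cos(.2325)*y,.058]);draw(im,fish(w,box(c,Rf(-.2325,0))),1,np.zeros(2),(0,255,255))
cv2.imwrite('pics/w2o.png',cv2.resize(im[100:360,150:500],None,fx=2.2,fy=2.2,interpolation=cv2.INTER_CUBIC))
E
```

```text
[0.5320249  0.20796017 0.1384274 ] [-4.86522115e-03  1.12575787e-01  9.93631205e-01 -2.25801454e-04]
walnut_center [(0.81, array([0.5257, 0.2093, 0.108 ]))]
grey_center [(0.83, array([0.5098, 0.1523, 0.0859]))]
green_center [(0.95, array([0.5405, 0.2669, 0.0969]))]
```

View pics/w2o.png

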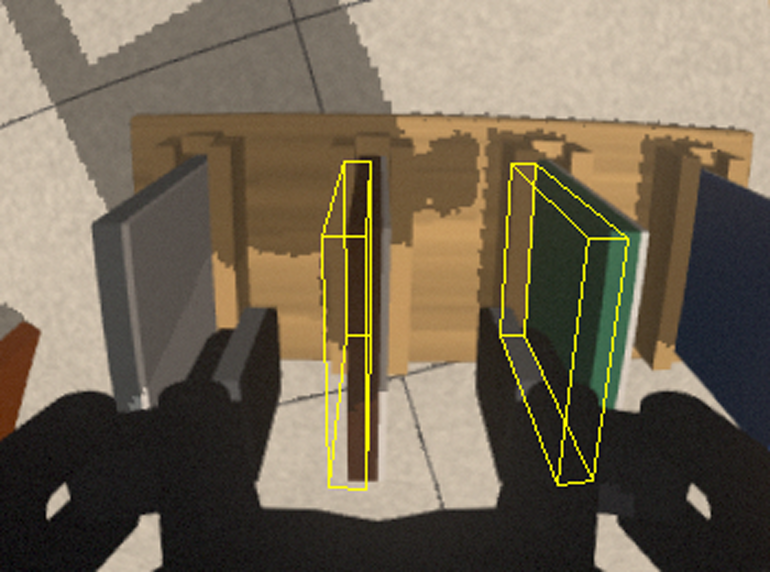

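Fingers straddle the walnut board, roughly centred (board about 368, fingers' midpoint about 378 in the crop), with clear gaps to grey and green.

```bash
python3 - <<'E'
from fit import *
Tg,p=grip(Rf(-.2325,0),np.array([.5385,.2050,.058]));print(p,delta(Tg,p))
E
```

```text
[0.5385 0.205  0.088 ] (array([-0.0013, -0.004 ,  0.0576]), array([0.0048, 0.0037, 0.0064]))
```

Emit:
carry_out([
  [-0.001, -0.004, 0.015, 0.005, 0.004, 0.006, 0.06],
  [-0.001, -0.004, 0.03, 0.005, 0.004, 0.006, 0.06],
  [-0.001, -0.004, 0.045, 0.005, 0.004, 0.006, 0.06],
  [-0.001, -0.004, 0.0576, 0.005, 0.004, 0.006, 0.06],
  [-0.001, -0.004, 0.0576, 0.005, 0.004, 0.006, 0.06],
])

```text
clock: 4.25
ee_pos: [0.534, 0.2036, 0.0824]
eef_rot: [-0.005, 0.116, 0.993, -0.002]
contact_force: [-0.2, 0.4, -0.1]
width: 0.0453
gripper_force: 0.0
```

```bash
python3 - <<'E'
from fit import *
Tg,p=grip(Rf(-.2325,0),np.array([.5385,.2050,.058]));print(p,delta(Tg,p))
w=grab('wrist','w3');print(rec(w,'walnut_center'))
im=w['pixels'][:,:,::-1];cv2.imwrite('pics/w3c.png',cv2.resize(im[100:360,150:500],None,fx=2.2,fy=2.2,interpolation=cv2.INTER_CUBIC))
print(telemetry.read_state()['contact_force'],delta(Tg,p))
E
```

```text
[0.5385 0.205  0.088 ] (array([-0.004 ,  0.0024, -0.0057]), array([-0.0047, -0.0097, -0.0004]))
[(0.91, array([0.5455, 0.0427, 0.0609])), (0.75, array([0.5113, 0.2123, 0.1101]))]
[ 0.50778397  0.15998143 -0.17960215] (array([-0.0022,  0.0015, -0.0032]), array([-0.0027, -0.0055, -0.0003]))
```

View pics/w3c.png

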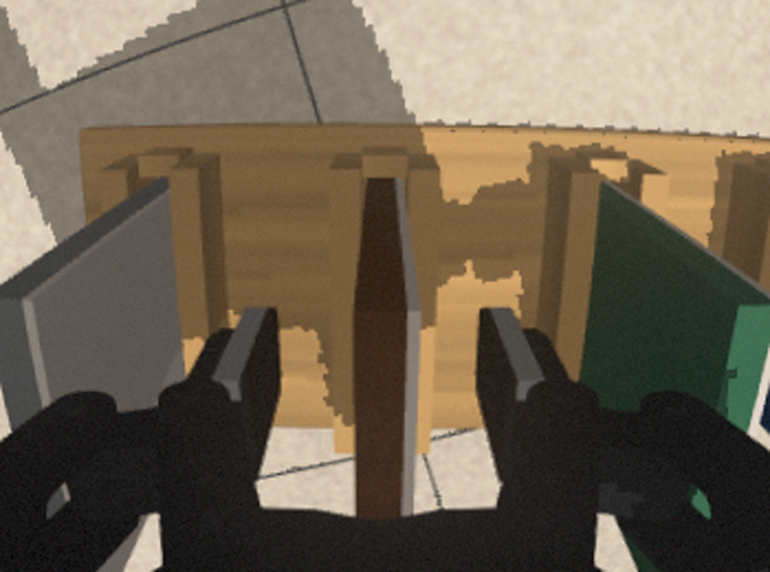

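Walnut board is centred between the open pads (board about 386, pads' midpoint about 378 in the crop), so I close now.

Emit:
carry_out([
  [-0.001, 0.001, 0, 0, 0, 0, 0.06],
  [-0.001, 0.001, 0, 0, 0, 0, -1],
  [-0.001, 0.001, 0, 0, 0, 0, -1],
  [-0.001, 0.001, 0, 0, 0, 0, -1],
  [-0.001, 0.001, 0, 0, 0, 0, -1],
])

```text
clock: 4.85
ee_pos: [0.5381, 0.205, 0.0864]
eef_rot: [-0.002, 0.116, 0.993, -0.001]
contact_force: [-0.3, -0.0, 3.1]
width: 0.0095
gripper_force: 58.9
```

Emit:
carry_out([
  [0, 0, 0, 0, 0, 0, -1],
  [0, 0, 0, 0, 0, 0, -1],
  [0, 0, -0.01, 0, 0, 0, -1],
  [0, 0, -0.025, 0, 0, 0, -1],
  [0, 0, -0.04, 0, 0, 0, -1],
])

```text
clock: 5.35
ee_pos: [0.5376, 0.205, 0.1265]
eef_rot: [-0.002, 0.116, 0.993, -0.001]
contact_force: [-0.0, 0.3, -0.2]
width: 0.0095
gripper_force: 58.4
```

Emit:
carry_out([
  [0, 0, -0.04, 0, 0, 0, -1],
  [0, 0, -0.085, 0, 0, 0, -1],
  [0, 0, -0.13, 0, 0, 0, -1],
  [0, 0, -0.17, 0, 0, 0, -1],
  [0, 0, -0.2, 0, 0, 0, -1],
])

```text
clock: 5.85
ee_pos: [0.5393, 0.2054, 0.3309]
eef_rot: [0.001, 0.116, 0.993, 0.0]
contact_force: [1.1, -0.1, -0.7]
width: 0.0094
gripper_force: 58.4
```

```bash
python3 - <<'E'
from ov import *
# refine camera pose: network lens/head check + sharper picks
w=grab('wrist','w4');t=grab('top','t4');s=grab('side','s4')
for n in['lens','camera_head']:print(n,rec(w,n),rec(t,n),rec(s,n))
v=[.4987,-.4221,.2774,.4017];M=Rf(*v[2:]);P=np.array([*v[:2],.33]);F=P+M@[0,.225,0]
Tg,p=grip(M,F)
for off in([0,.12,.06],[0,0,0]): print(p+M@off,delta(Tg,p+M@off))
ims=[]
for p_,o,sz,pf in[(t,(400,205),(120,75),proj),(s,(340,105),(60,110),proj)]:
    im=cv2.resize(p_['pixels'][o[1]:o[1]+sz[1],o[0]:o[0]+sz[0],::-1],None,fx=5,fy=5,interpolation=cv2.INTER_CUBIC)
    hb=np.array([P+M@np.array([x,y,z]) for z in(.028,-.028) for x,y in[(-.04,-.04),(.04,-.04),(.04,.04),(-.04,.04)]])
    draw(im,pf(p_,hb),5,np.array(o),(0,255,255))
    draw(im,pf(p_,box(F,M)),5,np.array(o),(0,255,0))
    for X in(F-.075*M[:,2],P+.075*M[:,1]):
        u=((pf(p_,X)[0]-o+.5)*5).astype(int);cv2.circle(im,(int(u[0]),int(u[1])),5,(255,255,0),1)
    ims.append(im)
out=np.zeros((550,905,3),np.uint8);out[:375,:600]=ims[0];out[:550,605:]=ims[1];cv2.imwrite('pics/ov4.png',cv2.resize(out,None,fx=.88,fy=.88,interpolation=cv2.INTER_AREA))
print(telemetry.read_state()['qpos'])
E
```

```text
lens [(0.63, array([ 0.4495, -0.2463,  0.1765]))] [(0.69, array([ 0.4906, -0.3893,  0.348 ]))] [(0.59, array([ 0.4807, -0.3566,  0.2965]))]
camera_head [(0.64, array([ 0.4554, -0.2437,  0.1804]))] [(0.59, array([ 0.4882, -0.3953,  0.3511]))] [(0.64, array([ 0.4805, -0.3569,  0.3045]))]
[ 0.40210396 -0.08285874  0.27794645] (array([ 0.0652, -0.3112,  0.0472]), array([ 0.3912, -0.1108, -0.5015]))
[ 0.43877512 -0.21164631  0.26964062] (array([-2.00e-04, -4.28e-01,  5.54e-02]), array([ 0.3912, -0.1108, -0.5015]))
[ 2.13856065e-01  1.69301955e-01  1.44702878e+00 -8.41973878e-05
  1.53385225e+00 -1.12417415e+00]
```

View pics/ov4.png

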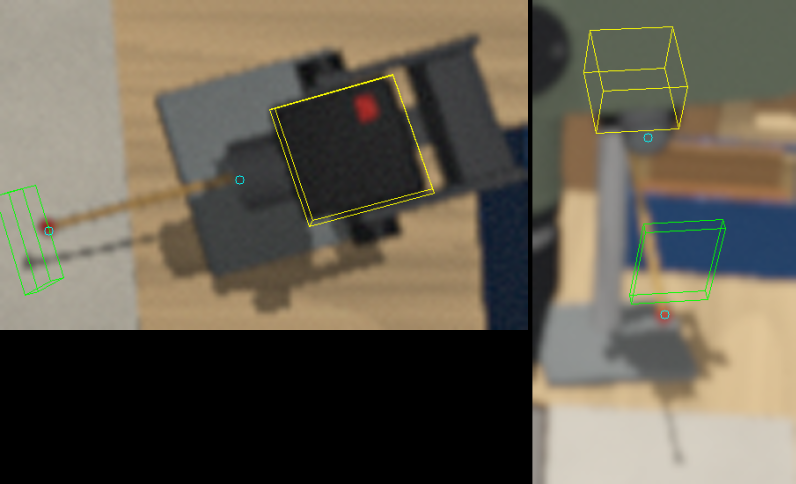

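The model overlay matches the camera head, lens and ball in both views (ball at about (48,228) and (664,315)). Now to the pre-focus point.

Emit:
carry_out([
  [0.004, -0.02, 0.003, 0.024, -0.007, -0.031, -1],
  [0.012, -0.059, 0.009, 0.073, -0.021, -0.094, -1],
  [0.02, -0.098, 0.015, 0.122, -0.035, -0.157, -1],
  [0.028, -0.137, 0.02, 0.171, -0.049, -0.22, -1],
  [0.036, -0.176, 0.026, 0.22, -0.063, -0.283, -1],
])

```text
clock: 6.8
ee_pos: [0.4618, 0.041, 0.2989]
eef_rot: [0.015, -0.027, 0.993, -0.114]
contact_force: [0.2, 0.0, -0.8]
width: 0.0092
gripper_force: 58.5
```

```bash
cat > d.py <<'E'
from fit import *
import sys
v=[.4987,-.4221,.2774,.4017];M=Rf(*v[2:]);F=np.array([*v[:2],.33])+M@[0,.225,0]
Tg,p=grip(M,F);off=[float(a) for a in sys.argv[1:4]]
print(delta(Tg,p+M@off),np.round(telemetry.read_state()['qpos'],2),telemetry.read_state()['clock'])
E
python3 d.py 0 .12 .06
```

```text
(array([ 0.0673, -0.1127,  0.0461]), array([ 0.1696, -0.0452, -0.2162])) [ 0.04 -0.06  1.76 -0.23  1.42 -1.55] 6.8
```

Emit:
carry_out([
  [0.017, -0.028, 0.011, 0.042, -0.011, -0.054, -1],
  [0.034, -0.056, 0.023, 0.085, -0.022, -0.108, -1],
  [0.05, -0.085, 0.034, 0.127, -0.034, -0.162, -1],
  [0.067, -0.113, 0.046, 0.17, -0.045, -0.216, -1],
  [0.067, -0.113, 0.046, 0.17, -0.045, -0.216, -1],
])

```text
clock: 7.3
ee_pos: [0.3994, -0.083, 0.2759]
eef_rot: [0.025, -0.133, 0.971, -0.197]
contact_force: [0.3, 0.3, -0.9]
width: 0.0094
gripper_force: 58.6
```

```bash
python3 d.py 0 0 0;python3 - <<'E'
from h import *
w=grab('wrist','w5')
for n in['walnut_center','lens','camera_head']:print(n,rec(w,n))
E
```

```text
(array([-0.0035, -0.1215,  0.058 ]), array([ 0.0027, -0.0058, -0.0043])) [-0.16 -0.26  2.   -0.38  1.25 -1.91] 7.3
walnut_center [(0.65, array([0.539 , 0.3273, 0.0765])), (0.6, array([ 0.3752, -0.0791,  0.2951])), (0.53, array([0.5666, 0.0177, 0.0351]))]
lens [(0.79, array([ 0.4724, -0.3672,  0.3122]))]
camera_head [(0.9, array([ 0.4762, -0.3621,  0.3204])), (0.59, array([0.4946, 0.1478, 0.0546]))]
```

View pics/w5.png

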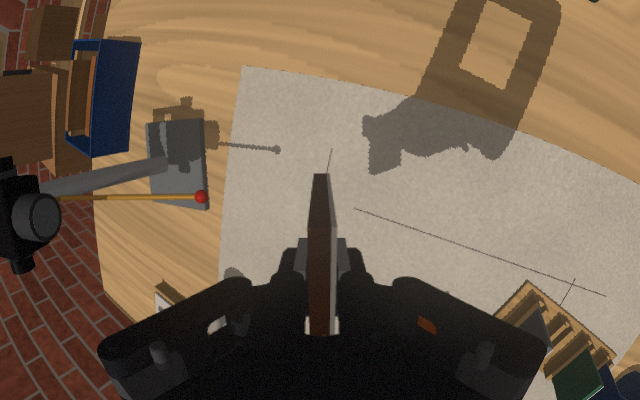

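Board held with the brown face towards the camera; lens disc at about (41,215), ball at (201,197). Checking these numerically against the model.

```bash
python3 - <<'E'
from ov import *
from scipy.optimize import least_squares
np.set_printoptions(suppress=True,precision=4)
v=np.array([.4987,-.4221,.2774,.4017])
w=grab('wrist');t=grab('top')
def red(p,o,sz):
    a=p['pixels'][o[1]:o[1]+sz[1],o[0]:o[0]+sz[0]].astype(int)
    m=(a[:,:,0]>90)&(a[:,:,0]>2*a[:,:,1]);ys,xs=np.nonzero(m);return np.array([xs.mean()+o[0],ys.mean()+o[1]]),len(xs)
bw=red(w,(185,180),(35,35));bt=red(t,(404,248),(14,16));print(bw,bt)
def pts(v):
    M=Rf(*v[2:]);P=np.array([*v[:2],.33]);return P+M@[0,.225,-.075],P+M@[0,.075,0]
B,L=pts(v);print('model',fish(w,B),fish(w,L),proj(t,B))
T=lambda x,y:np.array([x/6+400,y/6+205]); S=lambda x,y:np.array([x/5+330,y/5+105])
s=w
def res(v,wb=2):
    B,L=pts(v);P=np.array([*v[:2],.33])
    return np.concatenate([wb*(fish(w,B)[0]-bw[0]),1*(fish(w,L)[0]-[41,215]),2*(proj(t,B)[0]-bt[0]),proj(t,P)[0]-T(473,199)])
r=least_squares(res,v);print(r.x,res(r.x));M=Rf(*r.x[2:]);print('F',np.array([*r.x[:2],.33])+M@[0,.225,0])
# board in hand
st=telemetry.read_state();q=st['eef_rot'];R0=R.from_quat([q[1],q[2],q[3],q[0]]).as_matrix()
Mb=R0@np.diag([-1,1,-1]);c=np.array(st['ee_pos'])-.024*Mb[:,2]+.006*R0[:,2]
print('board corners',fish(w,box(c,Mb)),c)
E
```

```text
(array([201.5667, 189.8833]), 120) (array([410.4, 256.2]), 5)
model [[197.7821 188.5545]] [[ 44.608 209.844]] [[410.672  256.9407]]
[ 0.5016 -0.4173  0.2938  0.3991] [-2.0847  0.576   5.0843 -1.6984 -2.0737  1.4673 -1.0943 -0.6699]
F [ 0.4416 -0.2188  0.2426]
board corners [[299.2514 219.8485]
 [304.7336 369.2914]
 [327.58   369.403 ]
 [329.2592 219.8417]
 [309.9492 168.9242]
 [311.1759 266.2715]
 [325.1595 266.2761]
 [325.4329 168.8932]] [ 0.4073 -0.0924  0.2517]
```

```bash
sed -i 's/^v=.*\.4017\]/v=[.5,-.4205,.282,.401]/' d.py; python3 d.py 0 .01 .06; python3 d.py 0 0 0
```

```text
(array([ 0.0014, -0.1094,  0.0009]), array([ 0.0005,  0.0002, -0.0077])) [-0.16 -0.25  1.99 -0.38  1.25 -1.91] 7.6
(array([ 0.0013, -0.1194,  0.0609]), array([ 0.0005,  0.0002, -0.0077])) [-0.16 -0.25  1.99 -0.38  1.25 -1.91] 7.6
```

Emit:
carry_out([
  [0, -0.025, 0.005, 0, 0, -0.003, -1],
  [0.001, -0.05, 0.01, 0, 0, -0.008, -1],
  [0.001, -0.08, 0.015, 0, 0, -0.008, -1],
  [0.001, -0.1, 0.02, 0, 0, -0.008, -1],
  [0.001, -0.108, 0.025, 0, 0, -0.008, -1],
])

```text
clock: 8.1
ee_pos: [0.4332, -0.1885, 0.2993]
eef_rot: [0.029, -0.137, 0.97, -0.198]
contact_force: [0.1, 0.4, -0.6]
width: 0.0093
gripper_force: 58.7
```

Emit:
carry_out([
  [0, 0, 0, 0, 0, 0, -1],
  [0, 0, 0, 0, 0, 0, -1],
])

```text
clock: 8.3
ee_pos: [0.4315, -0.1863, 0.2973]
eef_rot: [0.027, -0.138, 0.97, -0.196]
contact_force: [-0.3, 0.2, -1.8]
width: 0.0092
gripper_force: 58.7
```

```bash
python3 d.py 0 0 0; python3 -c "
from h import *
s=telemetry.read_state();print(s['ee_pos'],s['contact_force'],s['width'],s['gripper_force'])"
```

```text
(array([-0.0006, -0.0125,  0.0351]), array([ 0.0019, -0.0015,  0.0004])) [-0.4  -0.18  1.9  -0.33  1.19 -2.17] 8.3
[ 0.43152747 -0.18625822  0.2973093 ] [-0.33345565  0.20425148 -1.82094289] 0.009165719775609546 58.65638315677643
```

Emit:
carry_out([
  [0, -0.005, 0.009, 0.001, -0.001, 0, -1],
  [0, -0.01, 0.018, 0.001, -0.001, 0, -1],
  [0, -0.0125, 0.027, 0.001, -0.001, 0, -1],
  [0, -0.0125, 0.034, 0.001, -0.001, 0, -1],
  [0, -0.0125, 0.034, 0.001, -0.001, 0, -1],
])

```text
clock: 8.8
ee_pos: [0.4377, -0.2109, 0.2697]
eef_rot: [0.027, -0.138, 0.97, -0.197]
contact_force: [-0.2, -0.2, -0.5]
width: 0.0093
gripper_force: 58.7
```

Emit:
carry_out([
  [0, 0, 0, 0, 0, 0, -1],
  [0, 0, 0, 0, 0, 0, -1],
  [0, 0, 0, 0, 0, 0, -1],
])

```text
clock: 9.1
ee_pos: [0.4388, -0.2109, 0.2721]
eef_rot: [0.029, -0.138, 0.97, -0.198]
contact_force: [-1.1, 0.1, -0.7]
width: 0.0094
gripper_force: 58.7
```

```bash
python3 d.py 0 0 0; python3 - <<'E'
from ov import *
np.set_printoptions(suppress=True,precision=4)
w=grab('wrist','w6');s=grab('side','s6');t=grab('top','t6')
for n,p in(('w',w),('s',s),('t',t)):
    for k in('walnut_center','lens','grey_center','green_center'):print(n,k,rec(p,k,2))
v=[.5,-.4205,.282,.401];M=Rf(*v[2:]);P=np.array([*v[:2],.33]);F=P+M@[0,.225,0];print('F',F,'L',P+M@[0,.075,0])
def red(p,pf):
    u=pf(p,F-.075*M[:,2])[0];o=(u-12).astype(int);a=p['pixels'][o[1]:o[1]+25,o[0]:o[0]+25].astype(int)
    m=(a[:,:,0]>80)&(a[:,:,0]>1.8*a[:,:,1]);ys,xs=np.nonzero(m);return u,(xs.mean()+o[0],ys.mean()+o[1],len(xs)) if len(xs) else 0
print(red(w,fish),red(s,proj),red(t,proj))
# board outline pixels in side (white back) and projected corners
st=telemetry.read_state();q=st['eef_rot'];R0=R.from_quat([q[1],q[2],q[3],q[0]]).as_matrix()
Mb=R0@np.diag([-1,1,-1]);c=np.array(st['ee_pos'])-.024*Mb[:,2]+.006*R0[:,2]
print(c,proj(s,box(c,Mb))[[2,3,7,6]])
E
```

```text
(array([-0.0004,  0.0014,  0.0019]), array([-0.0013,  0.0009, -0.0004])) [-0.45 -0.13  1.91 -0.33  1.11 -2.19] 9.1
w walnut_center [(0.82, array([0.547 , 0.0332, 0.0348])), (0.56, array([ 0.4129, -0.2054,  0.2909]))]
w lens [(0.79, array([ 0.4765, -0.3747,  0.3217]))]
w grey_center [(0.58, array([0.5201, 0.1436, 0.0749]))]
w green_center [(0.8, array([0.5727, 0.2592, 0.0576])), (0.3, array([ 0.476 , -0.3691,  0.3235]))]
s walnut_center [(0.74, array([0.5781, 0.023 , 0.0697])), (0.55, array([0.5243, 0.1478, 0.0756]))]
s lens [(0.87, array([ 0.4976, -0.3834,  0.336 ]))]
s grey_center [(0.87, array([0.5253, 0.1475, 0.0755]))]
s green_center [(0.87, array([0.549 , 0.2659, 0.0861]))]
t walnut_center [(0.54, array([ 0.4735, -0.2274,  0.238 ])), (0.44, array([0.5464, 0.2166, 0.0078]))]
t lens [(0.95, array([ 0.4963, -0.3966,  0.3514]))]
t grey_center [(0.67, array([0.5234, 0.1376, 0.1083]))]
t green_center [(0.47, array([0.5604, 0.2588, 0.098 ]))]
F [ 0.4424 -0.2215  0.2422] L [ 0.4808 -0.3542  0.3007]
(array([320.4344, 208.3563]), 0) (array([369.4983, 176.084 ]), (np.float64(369.5), np.float64(176.0), 2)) (array([410.2276, 256.7893]), 0)
[ 0.4418 -0.2222  0.244 ] [[365.3485 157.0503]
 [383.4568 155.9565]
 [379.3545 172.2082]
 [362.0962 173.309 ]]
```

```bash
python3 - <<'E'
import cv2,numpy as np
a=cv2.imread('pics/w6.png')[:,:,::-1].astype(int)
print([(y,*a[y,316:320].mean(0).astype(int)) for y in range(160,250,3)])
for y in(180,200,215,230,245,280,320):print(y,[int(a[y,x].sum()/3) for x in range(294,350,2)])
s=cv2.imread('pics/s6.png').astype(int).sum(2)//3
print(s[150:180:2,354:396:2])
E
```

```text
[(160, np.int64(184), np.int64(171), np.int64(153)), (163, np.int64(187), np.int64(173), np.int64(154)), (166, np.int64(190), np.int64(177), np.int64(157)), (169, np.int64(186), np.int64(172), np.int64(154)), (172, np.int64(186), np.int64(171), np.int64(154)), (175, np.int64(59), np.int64(47), np.int64(38)), (178, np.int64(58), np.int64(46), np.int64(36)), (181, np.int64(56), np.int64(46), np.int64(34)), (184, np.int64(58), np.int64(46), np.int64(36)), (187, np.int64(59), np.int64(47), np.int64(36)), (190, np.int64(61), np.int64(49), np.int64(40)), (193, np.int64(58), np.int64(46), np.int64(39)), (196, np.int64(59), np.int64(45), np.int64(36)), (199, np.int64(58), np.int64(47), np.int64(36)), (202, np.int64(55), np.int64(45), np.int64(34)), (205, np.int64(58), np.int64(45), np.int64(36)), (208, np.int64(57), np.int64(45), np.int64(35)), (211, np.int64(56), np.int64(44), np.int64(35)), (214, np.int64(57), np.int64(45), np.int64(37)), (217, np.int64(56), np.int64(45), np.int64(36)), (220, np.int64(55), np.int64(44), np.int64(34)), (223, np.int64(55), np.int64(43), np.int64(34)), (226, 
[... 1919 characters left out ...]
5 110  82 124 136 137 124  87  70 110 134 126  83  68  68  68
   68  69  68]
 [148 134 134 127 114 131 136 136 135 129 128 133 135 119  82  79  78  74
   74  71  70]
 [147 134 135 147 134 135 137 137 136 137 136 137 138 144 146 152 149 138
  134 118 114]
 [146 136 134 143 132 135 137 136 137 139 138 138 143 165 174 181 180 178
  177 176 175]
 [145 137 133 142 137 132 133 138 143 160 160 156 161 169 174 181 181 179
  180 183 182]
 [140 138 132 123 117  99  99 117 129 164 168 163 170 170 173 179 180 177
  179 181 181]
 [138 140 131 102  88  91  99  95  92 123 124 133 168 169 173 178 179 181
  184 184 180]
 [140 141 128 107 112 121 130 118 112 125 119 116 159 168 173 179 184 186
  189 188 181]]
```

Emit:
carry_out([
  [0.001, 0.001, 0.002, 0, 0, 0, -1],
  [0.001, 0.001, 0.002, 0, 0, 0, -1],
  [0.001, 0.001, 0.002, 0, 0, 0, -1],
  [0.001, 0.001, 0.002, 0, 0, 0, -1],
  [0.001, 0.001, 0.002, 0, 0, 0, -1],
])

```text
clock: 10.35
ee_pos: [0.4376, -0.2111, 0.2695]
eef_rot: [0.028, -0.138, 0.97, -0.198]
contact_force: [0.0, 0.1, -1.4]
width: 0.0089
gripper_force: 58.7
```

Emit:
carry_out([
  [0, 0, 0, 0, 0, 0, -1],
  [0, 0, 0, 0, 0, 0, -1],
  [0, 0, 0, 0, 0, 0, -1],
  [0, 0, 0, 0, 0, 0, -1],
  [0, 0, 0, 0, 0, 0, -1],
])

```text
clock: 10.85
ee_pos: [0.4376, -0.211, 0.2694]
eef_rot: [0.028, -0.138, 0.97, -0.197]
contact_force: [1.1, -0.2, -0.8]
width: 0.0093
gripper_force: 58.7
```

```bash
python3 d.py 0 0 0 && python3 -c "
from h import *
s=telemetry.read_state();print(np.round(s['dq'],3),s['gripper_force'],s['contact_force']);print(ticket.finish_job())"
```

```text
(array([-0.0016,  0.0002, -0.0005]), array([-0.0007,  0.0002, -0.0002])) [-0.45 -0.13  1.91 -0.33  1.1  -2.19] 10.85
[ 0.002 -0.     0.001 -0.     0.001  0.   ] 58.65666210651398 [ 1.054517   -0.22880509 -0.83968514]
the job is handed in; nothing more can be done
None
```

The job is handed in: the arm is holding the walnut sample steady and gripped at 59 N, within a few millimetres of my camera-measured focus point, brown face square to the lens; the judge returned no verdict.

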